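# Slide the yellow-banded label plate out over the end of the ledge

## Robot

A 7-joint arm with a two-finger parallel gripper is mounted at the origin on the work surface. World frame = base frame: x ahead of the robot, y to its left, z up, the work surface at z = 0. Lengths are in m, angles in rad, forces in N, time in s.
With the tool pointing down it reaches from about 0.4 to 0.9 m from the base axis. Payload 5.5 kg.
Tool frame: the origin (TCP) lies on the centre line of the jaws, within the pads' length; the fingertips stand 14 mm ahead of it and the grasp point (between the pads) lies 5 mm behind it; z points along the fingers, y is the line along which they close (so a half turn about z gives the same grasp; the last joint's range is limited). The gripper opens to 85 mm and grips with 20 to 120 N. Pads are 22 mm wide; open, the fingers measure 114 mm over their backs; the gripper's body (76 mm by 85 mm) begins 54 mm behind the grasp point. The pads swing forward as they close: fully open they stand 13 mm farther back than shut.
Start: joints at [1.464, 0.501, -0.427, 1.55, 0.221, 1.138, -0.21], TCP at [0.235, -0.606, 0.212] pointing down, gripper open.
Joint ranges: [-2.88, 2.88], [-0.31, 2.03], [-1.54, 1.56], [0.2, 2.42], [-1.41, 4.55], [0.19, 2.02], [-2.57, 2.57]. Speed limits (rad/s): [2.57, 2.57, 3.14, 3.14, 3.14, 3.14, 3.14].

## Interface

Orientations are given as [roll, pitch, yaw] about the fixed x, y, z axes, in that order (R = Rz(yaw) Ry(pitch) Rx(roll)).
In Python, from rig import readout, cams, job gives the robot as it stands.
- The arm moves only by the tool jog_arm, never from a script. Its argument "moves" is a list of rows, each an object with "slide": the shift along the world's x, y, z in units of 0.1 m (1.0 is 0.1 m), a list of three; "angular": the turn, a rotation vector about the world's x, y, z in units of 1.5 rad (1.0 is 1.5 rad), a list of three. In form: [{"slide": [x, y, z], "angular": [wx, wy, wz]}, ...]. A call has exactly 10 rows; each row is the pose to reach, as a shift and turn from the pose commanded when the call began; what a row does not reach only later rows make up. A row lasts 1/12 s, in which the tool goes at most 41.7 mm and 7.16 degrees, less where a joint would pass 70% of its speed; a pose out of reach is approached as far as the arm can. A call with a number of a shift or a turn outside -1 to 1 is refused whole. A call with a gripper value outside its range is refused whole. "fingers" is the opening, from 0 (shut) to 1 (fully open), set as the call begins (left out, the last holds). The fingers move at their own pace and stop on an object; "newtons" is the grip in N (left out, the last holds). Time passes only in rows, so rows that repeat a pose let the fingers close, or fill a call up. It gives the time, the measured TCP pose, the force, the opening and the grip force at its end, in the units of the state.
- readout.get_obs(): the state, without advancing time (a new reading comes with each control period).
- cams.get_image(name): name is "scene" or "side" or "wrist"; returns a dict with "image" (420x560x3 uint8, red, green, blue), "fx", "fy", "cx", "cy" (pixels), "cam_to_world" (4x4, takes a point from camera to world coordinates); the wrist camera has in their place "mount" (4x4, takes a point from camera to tool coordinates, whose origin is the TCP and whose axes are the flange's). Camera axes: x right, y up, looking along -z (the intrinsics and any distortion apply to the point x, -y, -z); pixel columns grow to the right and rows downward; lengths in m; the calibration is good to about 2 mm. A picture is of the moment at which its call begins: read the wrist's pose just before it. There is no depth.
- job.close_job(): hands the job in; it is judged then, once.
The state is a dict: "clock": time; "qpos": joint angles; "qd": joint speeds; "joint_torque": joint torques, N m; "tcp_pos": TCP position; "eef_rot": TCP orientation; "contact_force": force on the tool from outside, world axes, zero at the start; "moment": the same for the moment, N m; "finger_gap": finger opening in m; "grip_force": force on a finger pad.
Only numpy, scipy, OpenCV 4.12 (cv2) and the standard library are available. Lean on these libraries where they do the work, as an engineer would, in place of code of your own. Each camera call takes 0.05 s, during which the arm holds its last target. There are 200 camera calls.

## Task

On the packing bench two label plates lie in the lanes of a plywood ledge. With your fingertips push the plate with the yellow band along its lane, out over the ledge's red-trimmed end, until the whole yellow band sticks out past the end with about one centimetre, and no more than two, of the metal behind it. Slide it without flicking or lifting it, leave it lying flat in its lane, and leave the blue-banded plate and everything else where they are.

Things in the scene. Friction and masses are not known exactly. Their poses are not given: they have to be found in the camera images.
- ledge: fixed plywood riser, 236 mm (its x) by 320 mm (its y), deck surface 70 mm above the bench. Origin: centre of its footprint, at bench height. Its +y axis points along the lanes to the open end with red trim on the end face and deck edge (the robot's left); the other end is open too. Two lanes 98 mm wide run along y, with centres at its x = -56 and +56 mm, bounded by three wooden strips 12 mm wide that rise 8 mm above the deck
- ledge_end (a point): point in the middle of the ledge's red-trimmed end, at deck height (ledge x = 0, y = +160 mm, z = 70 mm)
- yellow_plate: loose aluminium label plate, about 0.2 kg, 90 mm (its x) by 150 mm (its y) by 6 mm thick, lying flat in one of the two lanes, with a white blank label in the middle; the leading 40 mm at its +y end are a yellow band across the full width. Origin: centre of its underside; its +y axis points along the lane to the red-trimmed end. It slides with friction, and stops when the push stops. The deck behind it is bare for at least 65 mm
- yellow_plate_nose (a point): middle of the yellow plate's leading (+y) edge, at half its thickness, 75 mm from the plate's centre
- blue_plate: plate of the same size and make with a blue band, in the other lane; must stay where it is. Origin: centre of its underside
- carton: closed brown cardboard carton, 80 x 110 x 70 mm high; loose, must stay where it is. Origin: centre of its underside
- jar: closed jar with a black cap, 56 mm across, 85 mm high; loose, must stay where it is. Origin: centre of its underside
- tape_roll: roll of tape lying flat, 90 mm across, 48 mm high; loose, must stay where it is. Origin: centre of its underside
- mug: blue mug, 80 mm across, 90 mm high; loose, must stay where it is. Origin: centre of its underside
- screwdriver: orange screwdriver lying on the bench, 190 mm long; loose, must stay where it is. Origin: centre of its underside
- stapler: red and black stapler, 150 mm long, about 47 mm high; loose, must stay where it is. Origin: centre of its underside
There are look-alikes about, which are no part of the job. Leave any turquoise look-alike of the yellow_plate alone.

How it is judged:
By the outcome, as a careful person would: the job done as asked, in the order asked, and still so for the second after the job is handed in, with the robot touching nothing.
It also fails if it takes over 38 s, if anything falls off the work surface, if the arm or the gripper's body presses on something with over 40 N, if the wrist force passes 120 N, or if a joint passes its speed limit or range.

## Working session

There is one attempt and no reset: what is moved stays moved. The work goes in short steps, Python scripts to look and compute and a tool call to move; the robot and the scene stay as the last step left them, time stands still between calls to the robot, and variables do not carry over. Pictures are saved under pics/ and viewed, at most 10 in all, crops included, and the job is handed in when it is done.

Besides the shell and the picture viewer there is one more tool, called after "Emit:" as a command line: name --argument value ..., lists and objects as JSON in quotes. jog_arm: Moves the arm, as the interface text tells. Its arguments: {"type":"object","properties":{"moves":{"type":"array"},"fingers":{"type":"number"},"newtons":{"type":"number"}},"required":["moves"]}

```bash
mkdir -p pics; python3 - <<'E'
from rig import readout, cams
import cv2,pickle
o=readout.get_obs();print(o['clock'],o['tcp_pos'],o['eef_rot'],o['finger_gap'])
for n in("scene","side"):
    d=cams.get_image(n);pickle.dump(d,open(n+".pkl","wb"));cv2.imwrite(f"pics/{n}0.png",d["image"][:,:,::-1]);print({k:v for k,v in d.items() if k!="image"})
E
```

```text
0.0 [ 0.23460477 -0.60540716  0.21125625] [-3.13964789e+00 -3.70477951e-05  3.69838502e-01] 0.08547667664496209
{'fx': 491.74953247241956, 'fy': 491.74953247241956, 'cx': 279.2318181927315, 'cy': 215.84521711420456, 'cam_to_world': array([[ 0.7945714 , -0.52569486,  0.30381113,  1.01553894],
       [ 0.60715003,  0.68379422, -0.40471509, -0.5207536 ],
       [ 0.00501235,  0.50603398,  0.86249898,  1.20227168],
       [ 0.        ,  0.        ,  0.        ,  1.        ]])}
{'fx': 429.71491871321365, 'fy': 429.71491871321365, 'cx': 273.2663940132028, 'cy': 212.17414950716514, 'cam_to_world': array([[-0.94559392, -0.21346115,  0.24553306,  0.94650165],
       [ 0.32534274, -0.61561043,  0.71775755,  0.9369666 ],
       [-0.00206064,  0.75858957,  0.65156551,  0.93865551],
       [ 0.        ,  0.        ,  0.        ,  1.        ]])}
```

View pics/scene0.png

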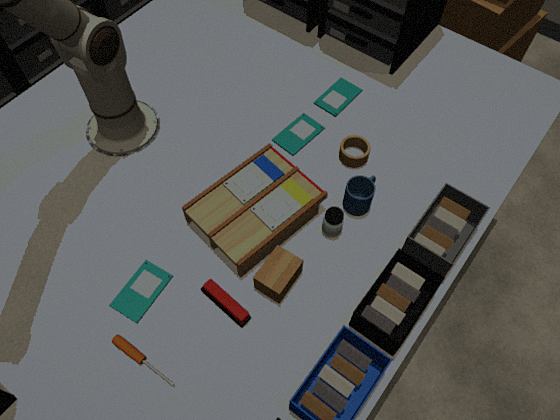

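View pics/side0.png

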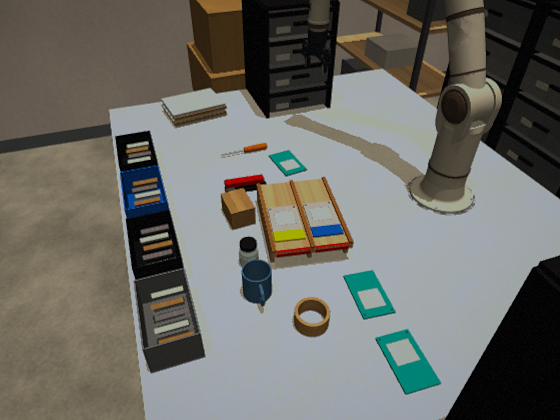

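The scene view shows the yellow plate in the far (+x) lane, at about (285,203), and the side view shows it at (288,220). The blue plate is in the near lane. Next I'll zoom in on the ledge.

```bash
python3 - <<'E'
import cv2,pickle,numpy as np
a=pickle.load(open("scene.pkl","rb"))["image"][140:280,175:335];b=pickle.load(open("side.pkl","rb"))["image"][170:265,250:360]
a=cv2.resize(a,(640,560),interpolation=cv2.INTER_CUBIC)
cv2.imwrite("pics/c1.png",a[:,:,::-1])
cv2.imwrite("pics/c2.png",cv2.resize(b,(660,570),interpolation=cv2.INTER_CUBIC)[:,:,::-1])
E
```

```text
(no output)
```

View pics/c1.png

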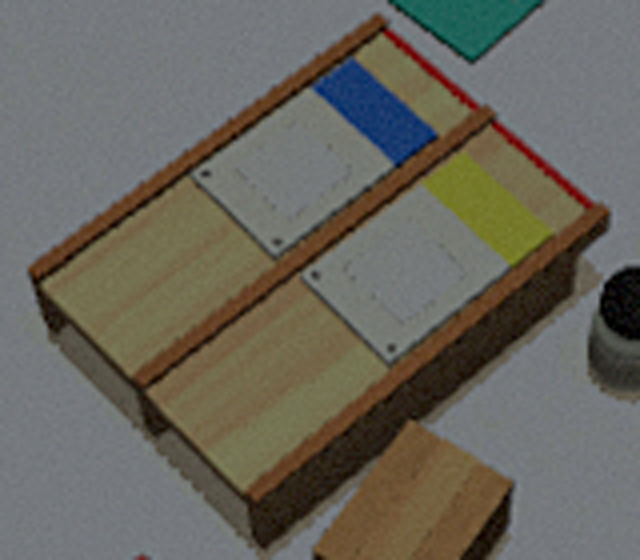

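View pics/c2.png

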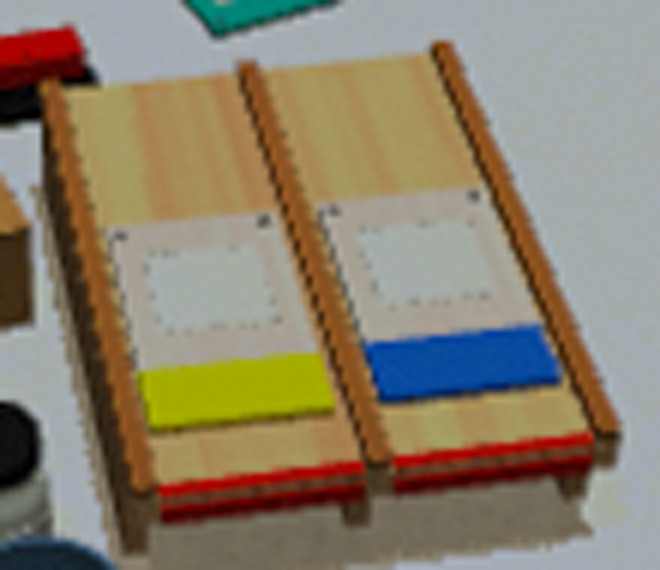

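```bash
cat > fit.py <<'E'
import numpy as np,pickle
from scipy.optimize import least_squares
D={n:pickle.load(open(n+".pkl","rb")) for n in("scene","side")}
def proj(d,P):
    T=np.linalg.inv(d["cam_to_world"]);c=P@T[:3,:3].T+T[:3,3]
    return np.c_[d["fx"]*c[:,0]/-c[:,2]+d["cx"],d["fy"]*-c[:,1]/-c[:,2]+d["cy"]]
def fit(L,z,obs):
    L=np.array(L,float)/1000
    def W(p):
        c,s=np.cos(p[2]),np.sin(p[2]);return np.c_[p[0]+c*L[:,0]-s*L[:,1],p[1]+s*L[:,0]+c*L[:,1],np.full(len(L),z)]
    f=lambda p:np.concatenate([(proj(D[n],W(p))-o).ravel() for n,o in obs.items()])
    r=least_squares(f,[.6,0,0],loss="soft_l1");return r.x,np.round(r.fun.reshape(-1,2),1).tolist()
E
python3 - <<'E'
from fit import *
S=lambda a:np.array(a)/4+[175,140]-.4
B=lambda a:np.array(a)/6+[250,170]-.4
l,r=fit([[-118,160],[118,160],[118,-160],[-118,-160]],.078,dict(scene=S([(378,14),(609,212),(256,500),(31,270)]),side=B([(620,432),(133,492),(40,82),(452,42)])))
print(l,r)
p,r=fit([[-45,-75],[45,-75],[45,75],[-45,75]],.076,dict(scene=S([(303,272),(390,362),(553,236),(467,153)]),side=B([(272,212),(110,235),(150,430),(335,412)])))
print(p,r)
c,s=np.cos(l[2]),np.sin(l[2]);print(np.array([[c,s],[-s,c]])@(p-l)[:2])
E
```

```text
[ 0.53755753  0.00761307 -0.16639422] [[0.4, -0.3], [1.1, 0.1], [0.3, 1.2], [-1.0, -0.3], [0.7, -0.1], [0.1, -0.2], [0.0, -0.0], [0.1, -0.3]]
[ 0.60100785  0.0437312  -0.19123373] [[-0.3, 0.7], [0.1, 0.3], [0.9, -0.4], [0.0, -0.1], [1.3, 0.3], [-0.2, -0.9], [-0.0, 0.1], [0.1, -0.0]]
[0.05659181 0.0461284 ]
```

Emit:
jog_arm --moves '[{"slide":[0.06,0.09,0],"angular":[0,0,0.012]},{"slide":[0.12,0.18,0],"angular":[0,0,0.024]},{"slide":[0.18,0.28,0],"angular":[0,0,0.04]},{"slide":[0.24,0.38,0],"angular":[0,0,0.055]},{"slide":[0.3,0.48,0],"angular":[0,0,0.07]},{"slide":[0.36,0.58,0],"angular":[0,0,0.085]},{"slide":[0.42,0.68,0],"angular":[0,0,0.1]},{"slide":[0.48,0.78,0],"angular":[0,0,0.115]},{"slide":[0.54,0.89,0],"angular":[0,0,0.13]},{"slide":[0.6,1.0,0],"angular":[0,0,0.145]}]' --fingers 0.4

```text
clock: 0.93
tcp_pos: [0.2956, -0.505, 0.2124]
eef_rot: [3.141, 0.0, 0.59]
contact_force: [-0.1, -0.4, -0.2]
finger_gap: 0.034
grip_force: 0.0
```

Emit:
jog_arm --moves '[{"slide":[0.06,0.1,0],"angular":[0,0,0.015]},{"slide":[0.12,0.2,0],"angular":[0,0,0.03]},{"slide":[0.18,0.3,0],"angular":[0,0,0.045]},{"slide":[0.24,0.4,0],"angular":[0,0,0.06]},{"slide":[0.3,0.5,0],"angular":[0,0,0.075]},{"slide":[0.36,0.6,0],"angular":[0,0,0.09]},{"slide":[0.42,0.7,0],"angular":[0,0,0.105]},{"slide":[0.48,0.8,0],"angular":[0,0,0.12]},{"slide":[0.54,0.9,0],"angular":[0,0,0.135]},{"slide":[0.6,1.0,0],"angular":[0,0,0.15]}]'

```text
clock: 1.77
tcp_pos: [0.3555, -0.4051, 0.2123]
eef_rot: [3.142, -0.0, 0.815]
contact_force: [-0.4, 0.6, -0.2]
finger_gap: 0.0344
grip_force: 0.0
```

Emit:
jog_arm --moves '[{"slide":[0.07,0.1,0],"angular":[0,0,0.015]},{"slide":[0.14,0.2,0],"angular":[0,0,0.03]},{"slide":[0.21,0.3,0],"angular":[0,0,0.045]},{"slide":[0.28,0.4,0],"angular":[0,0,0.06]},{"slide":[0.35,0.5,0],"angular":[0,0,0.075]},{"slide":[0.42,0.6,0],"angular":[0,0,0.09]},{"slide":[0.49,0.7,0],"angular":[0,0,0.105]},{"slide":[0.56,0.8,0],"angular":[0,0,0.12]},{"slide":[0.63,0.9,0],"angular":[0,0,0.135]},{"slide":[0.7,1.0,0],"angular":[0,0,0.15]}]'

```text
clock: 2.6
tcp_pos: [0.4257, -0.305, 0.2123]
eef_rot: [3.142, -0.0, 1.04]
contact_force: [0.3, -0.7, -0.4]
finger_gap: 0.0342
grip_force: 0.0
```

Emit:
jog_arm --moves '[{"slide":[0.07,0.1,0],"angular":[0,0,0.015]},{"slide":[0.14,0.2,0],"angular":[0,0,0.03]},{"slide":[0.21,0.3,0],"angular":[0,0,0.045]},{"slide":[0.28,0.4,0],"angular":[0,0,0.06]},{"slide":[0.35,0.5,0],"angular":[0,0,0.075]},{"slide":[0.42,0.6,0],"angular":[0,0,0.09]},{"slide":[0.49,0.7,0],"angular":[0,0,0.105]},{"slide":[0.56,0.8,0],"angular":[0,0,0.12]},{"slide":[0.63,0.9,0],"angular":[0,0,0.135]},{"slide":[0.7,1.0,0],"angular":[0,0,0.15]}]'

```text
clock: 3.43
tcp_pos: [0.4957, -0.205, 0.2123]
eef_rot: [3.142, -0.0, 1.265]
contact_force: [-0.9, -0.4, -0.7]
finger_gap: 0.0342
grip_force: 0.0
```

Emit:
jog_arm --moves '[{"slide":[0.07,0.1,0],"angular":[0,0,0.01]},{"slide":[0.14,0.2,0],"angular":[0,0,0.02]},{"slide":[0.21,0.3,0],"angular":[0,0,0.03]},{"slide":[0.28,0.4,0],"angular":[0,0,0.04]},{"slide":[0.35,0.5,0],"angular":[0,0,0.05]},{"slide":[0.42,0.6,0],"angular":[0,0,0.06]},{"slide":[0.49,0.7,0],"angular":[0,0,0.07]},{"slide":[0.56,0.8,0],"angular":[0,0,0.08]},{"slide":[0.6,0.9,0],"angular":[0,0,0.09]},{"slide":[0.6,1.0,0],"angular":[0,0,0.095]}]'

```text
clock: 4.27
tcp_pos: [0.5559, -0.1048, 0.2123]
eef_rot: [3.141, -0.001, 1.406]
contact_force: [0.2, -0.4, -0.5]
finger_gap: 0.034
grip_force: 0.0
```

Emit:
jog_arm --moves '[{"slide":[0.05,0.07,-0.1]},{"slide":[0.1,0.14,-0.2]},{"slide":[0.15,0.21,-0.3]},{"slide":[0.2,0.28,-0.4]},{"slide":[0.25,0.35,-0.5]},{"slide":[0.25,0.35,-0.6]},{"slide":[0.25,0.35,-0.7]},{"slide":[0.25,0.35,-0.75]},{"slide":[0.25,0.35,-0.75]},{"slide":[0.25,0.35,-0.75]}]'

```text
invalid input at $.moves[0]: expected keys slide, angular
```

```bash
python3 - <<'E'
from rig import readout, cams
import cv2,pickle
o=readout.get_obs();print(o['tcp_pos'],o['eef_rot'],o['contact_force'])
d=cams.get_image("wrist");d['obs']=o;pickle.dump(d,open("w.pkl","wb"));a=d["image"]
s=cams.get_image("side")["image"][100:265,225:375]
s=cv2.resize(s,(382,420),interpolation=cv2.INTER_CUBIC)[:,:240]
import numpy as np
cv2.imwrite("pics/w1.png",np.hstack([a,s])[:,:,::-1])
E
```

```text
[ 0.5559096  -0.10483131  0.21231573] [ 3.14112799e+00 -6.51435487e-04  1.40640612e+00] [ 0.24801856 -0.4333668  -0.48844302]
```

View pics/w1.png

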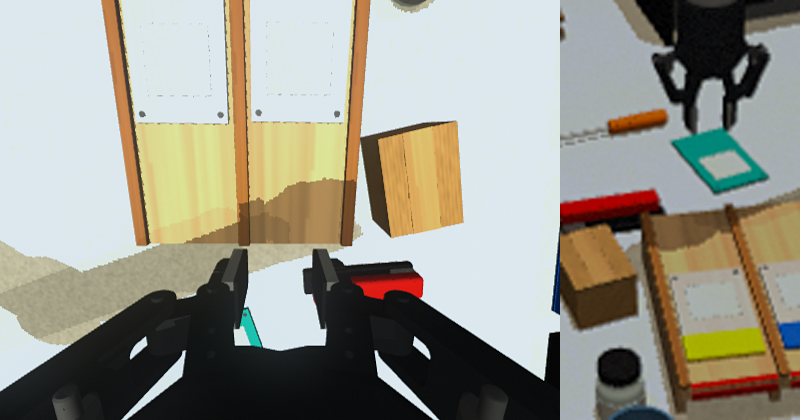

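The wrist view shows the lane and plate back edge at row ~123, columns 250–347. The ledge end is at row 244, and the jaws are parallel to the lane. The jog itself was refused, so I'll resend it and also check the back edge by pixel.

```bash
cat > wr.py <<'E'
import numpy as np,pickle
from scipy.spatial.transform import Rotation as R
def pix(d,u,v,z):
    o=d['obs'];T=np.eye(4);T[:3,:3]=R.from_euler('xyz',o['eef_rot']).as_matrix();T[:3,3]=o['tcp_pos']
    T=T@d['mount'];r=T[:3,:3]@[(u-d['cx'])/d['fx'],-(v-d['cy'])/d['fy'],-1]
    return T[:3,3]+r*(z-T[2,3])/r[2]
l=np.array([.5376,.0076]);t=-.1664;c,s=np.cos(t),np.sin(t)
loc=lambda w:np.array([[c,s],[-s,c]])@(np.array(w)[:2]-l)*1000
E
python3 - <<'E'
from wr import *
d=pickle.load(open("w.pkl","rb"));print(d['mount'],d.get('dist'))
for u,v,z in[(250,123,.076),(347,123,.076),(135,244,.078),(352,244,.078),(104,0,.078),(370,0,.078)]:
    w=pix(d,u,v,z);print(u,v,w.round(4),loc(w).round(1))
E
```

```text
[[-5.92849858e-04  9.61678259e-01  2.74179820e-01  6.95794839e-02]
 [ 9.99999295e-01  8.52263900e-04 -8.27027402e-04  1.37603519e-03]
 [-1.02900784e-03  2.74179137e-01 -9.61678087e-01 -1.61070722e-01]
 [ 0.00000000e+00  0.00000000e+00  0.00000000e+00  1.00000000e+00]] None
250 123 [ 0.5414 -0.0263  0.076 ] [  9.3 -32.8]
347 123 [ 0.6347 -0.0419  0.076 ] [104.  -32.7]
135 244 [ 0.3943 -0.1293  0.078 ] [-118.7 -158.8]
352 244 [ 0.6268 -0.1682  0.078 ] [ 117.1 -158.6]
104 0 [0.4357 0.0952 0.078 ] [-115.    69.5]
370 0 [0.6646 0.0573 0.078 ] [117.  70.]
```

Emit:
jog_arm --moves '[{"slide":[0.05,0.07,-0.1],"angular":[0,0,0]},{"slide":[0.1,0.14,-0.2],"angular":[0,0,0]},{"slide":[0.15,0.21,-0.3],"angular":[0,0,0]},{"slide":[0.2,0.28,-0.4],"angular":[0,0,0]},{"slide":[0.25,0.35,-0.5],"angular":[0,0,0]},{"slide":[0.25,0.35,-0.6],"angular":[0,0,0]},{"slide":[0.25,0.35,-0.7],"angular":[0,0,0]},{"slide":[0.25,0.35,-0.75],"angular":[0,0,0]},{"slide":[0.25,0.35,-0.75],"angular":[0,0,0]},{"slide":[0.25,0.35,-0.75],"angular":[0,0,0]}]'

```text
clock: 5.2
tcp_pos: [0.5796, -0.0715, 0.137]
eef_rot: [-3.141, 0.0, 1.404]
contact_force: [0.7, -0.1, 0.7]
finger_gap: 0.0338
grip_force: 0.0
```

Emit:
jog_arm --moves '[{"slide":[0,0,-0.08],"angular":[0,0,0]},{"slide":[0,0,-0.16],"angular":[0,0,0]},{"slide":[0,0,-0.24],"angular":[0,0,0]},{"slide":[0,0,-0.32],"angular":[0,0,0]},{"slide":[0,0,-0.38],"angular":[0,0,0]},{"slide":[0,0,-0.42],"angular":[0,0,0]},{"slide":[0,0,-0.45],"angular":[0,0,0]},{"slide":[0,0,-0.48],"angular":[0,0,0]},{"slide":[0,0,-0.5],"angular":[0,0,0]},{"slide":[0,0,-0.5],"angular":[0,0,0]}]'

```text
clock: 6.03
tcp_pos: [0.5798, -0.071, 0.087]
eef_rot: [-3.141, -0.0, 1.405]
contact_force: [0.0, -0.4, 0.1]
finger_gap: 0.0339
grip_force: 0.0
```

Emit:
jog_arm --moves '[{"slide":[0,0,-0.003],"angular":[0,0,0]},{"slide":[0,0,-0.006],"angular":[0,0,0]},{"slide":[0,0,-0.009],"angular":[0,0,0]},{"slide":[0,0,-0.012],"angular":[0,0,0]},{"slide":[0,0,-0.015],"angular":[0,0,0]},{"slide":[0,0,-0.018],"angular":[0,0,0]},{"slide":[0,0,-0.02],"angular":[0,0,0]},{"slide":[0,0,-0.02],"angular":[0,0,0]},{"slide":[0,0,-0.02],"angular":[0,0,0]},{"slide":[0,0,-0.02],"angular":[0,0,0]}]'

```text
clock: 6.87
tcp_pos: [0.58, -0.071, 0.0853]
eef_rot: [3.142, -0.0, 1.405]
contact_force: [-0.1, 0.2, -0.7]
finger_gap: 0.034
grip_force: 0.0
```

No contact yet, so I'll step down further while watching the force.

Emit:
jog_arm --moves '[{"slide":[0,0,-0.003],"angular":[0,0,0]},{"slide":[0,0,-0.006],"angular":[0,0,0]},{"slide":[0,0,-0.009],"angular":[0,0,0]},{"slide":[0,0,-0.012],"angular":[0,0,0]},{"slide":[0,0,-0.015],"angular":[0,0,0]},{"slide":[0,0,-0.018],"angular":[0,0,0]},{"slide":[0,0,-0.02],"angular":[0,0,0]},{"slide":[0,0,-0.02],"angular":[0,0,0]},{"slide":[0,0,-0.02],"angular":[0,0,0]},{"slide":[0,0,-0.02],"angular":[0,0,0]}]'

```text
clock: 7.7
tcp_pos: [0.58, -0.071, 0.0833]
eef_rot: [3.142, -0.0, 1.405]
contact_force: [-0.6, 0.3, 0.1]
finger_gap: 0.0342
grip_force: 0.0
```

```bash
python3 - <<'E'
from rig import readout, cams
import cv2,pickle
import numpy as np
o=readout.get_obs();print(o['tcp_pos'],o['eef_rot'],o['contact_force'])
d=cams.get_image("wrist");d['obs']=o;pickle.dump(d,open("w2.pkl","wb"));a=d["image"]
s=cams.get_image("side")["image"][150:265,250:315]
s=cv2.resize(s,(237,420),interpolation=cv2.INTER_CUBIC)
cv2.imwrite("pics/w2.png",np.hstack([a,s])[:,:,::-1])
E
```

```text
[ 0.57996595 -0.07104504  0.08331588] [ 3.14158678e+00 -4.94726741e-05  1.40483054e+00] [-0.64071566  0.27223168  0.07681141]
```

View pics/w2.png

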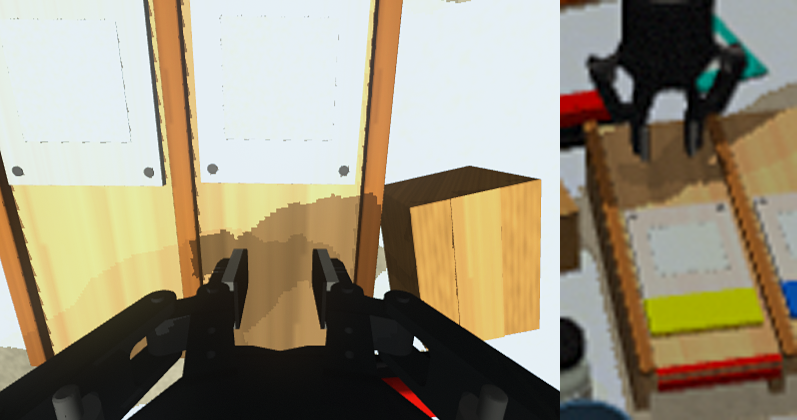

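The fingers are in the lane, clear of both strips, and the plate's back edge is at row ~184. They haven't touched the deck yet, so I'll keep going down.

Emit:
jog_arm --moves '[{"slide":[0,0,-0.003],"angular":[0,0,0]},{"slide":[0,0,-0.006],"angular":[0,0,0]},{"slide":[0,0,-0.009],"angular":[0,0,0]},{"slide":[0,0,-0.012],"angular":[0,0,0]},{"slide":[0,0,-0.015],"angular":[0,0,0]},{"slide":[0,0,-0.018],"angular":[0,0,0]},{"slide":[0,0,-0.02],"angular":[0,0,0]},{"slide":[0,0,-0.02],"angular":[0,0,0]},{"slide":[0,0,-0.02],"angular":[0,0,0]},{"slide":[0,0,-0.02],"angular":[0,0,0]}]'

```text
clock: 8.63
tcp_pos: [0.58, -0.0711, 0.0813]
eef_rot: [3.142, -0.0, 1.405]
contact_force: [0.5, 0.3, 0.3]
finger_gap: 0.0339
grip_force: 0.0
```

Emit:
jog_arm --moves '[{"slide":[0,0,-0.003],"angular":[0,0,0]},{"slide":[0,0,-0.006],"angular":[0,0,0]},{"slide":[0,0,-0.009],"angular":[0,0,0]},{"slide":[0,0,-0.012],"angular":[0,0,0]},{"slide":[0,0,-0.015],"angular":[0,0,0]},{"slide":[0,0,-0.015],"angular":[0,0,0]},{"slide":[0,0,-0.015],"angular":[0,0,0]},{"slide":[0,0,-0.015],"angular":[0,0,0]},{"slide":[0,0,-0.015],"angular":[0,0,0]},{"slide":[0,0,-0.015],"angular":[0,0,0]}]'

```text
clock: 9.47
tcp_pos: [0.58, -0.071, 0.0798]
eef_rot: [3.142, -0.0, 1.405]
contact_force: [-0.4, 0.7, -0.4]
finger_gap: 0.0339
grip_force: 0.0
```

Emit:
jog_arm --moves '[{"slide":[0,0,-0.003],"angular":[0,0,0]},{"slide":[0,0,-0.006],"angular":[0,0,0]},{"slide":[0,0,-0.009],"angular":[0,0,0]},{"slide":[0,0,-0.012],"angular":[0,0,0]},{"slide":[0,0,-0.015],"angular":[0,0,0]},{"slide":[0,0,-0.015],"angular":[0,0,0]},{"slide":[0,0,-0.015],"angular":[0,0,0]},{"slide":[0,0,-0.015],"angular":[0,0,0]},{"slide":[0,0,-0.015],"angular":[0,0,0]},{"slide":[0,0,-0.015],"angular":[0,0,0]}]'

```text
clock: 10.3
tcp_pos: [0.58, -0.071, 0.0783]
eef_rot: [3.142, 0.0, 1.405]
contact_force: [-0.6, 0.3, 1.0]
finger_gap: 0.0345
grip_force: 0.0
```

Emit:
jog_arm --moves '[{"slide":[0,0,-0.002],"angular":[0,0,0]},{"slide":[0,0,-0.004],"angular":[0,0,0]},{"slide":[0,0,-0.006],"angular":[0,0,0]},{"slide":[0,0,-0.008],"angular":[0,0,0]},{"slide":[0,0,-0.01],"angular":[0,0,0]},{"slide":[0,0,-0.01],"angular":[0,0,0]},{"slide":[0,0,-0.01],"angular":[0,0,0]},{"slide":[0,0,-0.01],"angular":[0,0,0]},{"slide":[0,0,-0.01],"angular":[0,0,0]},{"slide":[0,0,-0.01],"angular":[0,0,0]}]'

```text
clock: 11.13
tcp_pos: [0.58, -0.0711, 0.0773]
eef_rot: [3.142, -0.0, 1.405]
contact_force: [0.1, 0.5, -1.1]
finger_gap: 0.0341
grip_force: 0.0
```

Emit:
jog_arm --moves '[{"slide":[0,0,-0.003],"angular":[0,0,0]},{"slide":[0,0,-0.006],"angular":[0,0,0]},{"slide":[0,0,-0.009],"angular":[0,0,0]},{"slide":[0,0,-0.012],"angular":[0,0,0]},{"slide":[0,0,-0.015],"angular":[0,0,0]},{"slide":[0,0,-0.015],"angular":[0,0,0]},{"slide":[0,0,-0.015],"angular":[0,0,0]},{"slide":[0,0,-0.015],"angular":[0,0,0]},{"slide":[0,0,-0.015],"angular":[0,0,0]},{"slide":[0,0,-0.015],"angular":[0,0,0]}]'

```text
clock: 11.97
tcp_pos: [0.58, -0.0711, 0.0758]
eef_rot: [3.142, 0.0, 1.405]
contact_force: [-0.5, -0.1, 0.6]
finger_gap: 0.0341
grip_force: 0.0
```

```bash
python3 - <<'E'
from wr import *
d=pickle.load(open("w2.pkl","rb"));print(d['fx'])
M=d['mount']
# tip pixels (inner front corners); intersect with tool plane x=+11mm (front face of pads)
for u,v in[(246,250),(314,250),(238,326),(322,326)]:
    r=M[:3,:3]@[(u-d['cx'])/d['fx'],-(v-d['cy'])/d['fy'],-1]
    for x in(.011,-.011):print(u,v,x,(M[:3,3]+r*(x-M[0,3])/r[0]).round(4))
E
```

```text
291.73657645989715
246 250 0.011 [ 0.011  -0.0154 -0.0253]
246 250 -0.011 [-0.011  -0.0217  0.0256]
314 250 0.011 [ 0.011   0.0187 -0.0254]
314 250 -0.011 [-0.011   0.0252  0.0255]
238 326 0.011 [ 0.011  -0.0114 -0.0841]
238 326 -0.011 [-0.011  -0.0163 -0.0552]
322 326 0.011 [ 0.011   0.0145 -0.0841]
322 326 -0.011 [-0.011   0.0194 -0.0552]
```

```bash
python3 - <<'E'
from fit import *
from rig import cams,readout
import cv2
o=readout.get_obs();p=o['tcp_pos'];print(o['clock'],p)
e=np.array([.986,-.1656]);f=np.array([.1656,.986])
s=cams.get_image("side")["image"];w=cams.get_image("wrist")["image"]
x0,y0,k=250,165,7
a=cv2.resize(s[165:225,250:310],None,fx=k,fy=k,interpolation=cv2.INTER_CUBIC)
for sg in(-1,1):
  for z in(.07,.08,.09,.10):
    q=proj(D["side"],np.array([[*(p[:2]+sg*.017*e+.011*f),z]]))[0]
    cv2.circle(a,tuple(int(v) for v in (q-[x0,y0]+.5)*k),3,(255,0,int((z-.07)*8000)),-1);print(sg,z,q.round(1))
b=cv2.resize(w[230:350,200:300],(350,420),interpolation=cv2.INTER_CUBIC)
cv2.imwrite("pics/w3.png",np.hstack([a,b])[:,:,::-1])
E
```

```text
11.9667 [ 0.57997276 -0.07106026  0.07583645]
-1 0.07 [285.5 201.3]
-1 0.08 [285.5 198.9]
-1 0.09 [285.6 196.4]
-1 0.1 [285.6 194. ]
1 0.07 [275.  202.5]
1 0.08 [275. 200.]
1 0.09 [275.  197.6]
1 0.1 [275.  195.1]
```

View pics/w3.png

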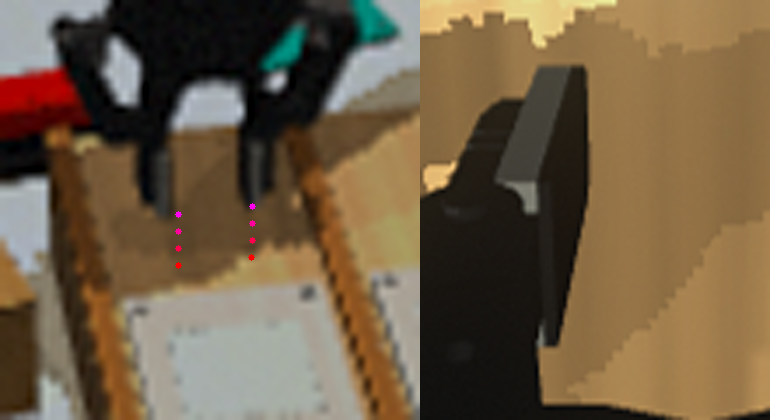

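The wrist and side views agree: the fingertips are at z≈0.10, about 25 mm above the nominal TCP. So the stated tip offset doesn't hold at this opening. I'll go down 20 mm and then feel for the deck.

Emit:
jog_arm --moves '[{"slide":[0,0,-0.03],"angular":[0,0,0]},{"slide":[0,0,-0.06],"angular":[0,0,0]},{"slide":[0,0,-0.08],"angular":[0,0,0]},{"slide":[0,0,-0.1],"angular":[0,0,0]},{"slide":[0,0,-0.115],"angular":[0,0,0]},{"slide":[0,0,-0.13],"angular":[0,0,0]},{"slide":[0,0,-0.14],"angular":[0,0,0]},{"slide":[0,0,-0.15],"angular":[0,0,0]},{"slide":[0,0,-0.15],"angular":[0,0,0]},{"slide":[0,0,-0.15],"angular":[0,0,0]}]'

```text
clock: 12.9
tcp_pos: [0.58, -0.071, 0.0608]
eef_rot: [3.142, -0.0, 1.405]
contact_force: [-0.3, -0.1, 0.5]
finger_gap: 0.0341
grip_force: 0.0
```

Emit:
jog_arm --moves '[{"slide":[0,0,-0.005],"angular":[0,0,0]},{"slide":[0,0,-0.01],"angular":[0,0,0]},{"slide":[0,0,-0.015],"angular":[0,0,0]},{"slide":[0,0,-0.02],"angular":[0,0,0]},{"slide":[0,0,-0.025],"angular":[0,0,0]},{"slide":[0,0,-0.03],"angular":[0,0,0]},{"slide":[0,0,-0.03],"angular":[0,0,0]},{"slide":[0,0,-0.03],"angular":[0,0,0]},{"slide":[0,0,-0.03],"angular":[0,0,0]},{"slide":[0,0,-0.03],"angular":[0,0,0]}]'

```text
clock: 13.73
tcp_pos: [0.58, -0.071, 0.0578]
eef_rot: [3.142, -0.0, 1.405]
contact_force: [0.2, -0.4, 1.1]
finger_gap: 0.0343
grip_force: 0.0
```

Emit:
jog_arm --moves '[{"slide":[0,0,-0.005],"angular":[0,0,0]},{"slide":[0,0,-0.01],"angular":[0,0,0]},{"slide":[0,0,-0.015],"angular":[0,0,0]},{"slide":[0,0,-0.02],"angular":[0,0,0]},{"slide":[0,0,-0.025],"angular":[0,0,0]},{"slide":[0,0,-0.03],"angular":[0,0,0]},{"slide":[0,0,-0.035],"angular":[0,0,0]},{"slide":[0,0,-0.04],"angular":[0,0,0]},{"slide":[0,0,-0.04],"angular":[0,0,0]},{"slide":[0,0,-0.04],"angular":[0,0,0]}]'

```text
clock: 14.57
tcp_pos: [0.5799, -0.071, 0.0538]
eef_rot: [-3.142, -0.0, 1.405]
contact_force: [0.2, 0.3, 0.1]
finger_gap: 0.034
grip_force: 0.0
```

```bash
python3 - <<'E'
from fit import *
from rig import cams,readout
import cv2
o=readout.get_obs();p=o['tcp_pos'];print(o['clock'],p,o['contact_force'])
e=np.array([.986,-.1656]);f=np.array([.1656,.986])
s=cams.get_image("side")["image"];c=cams.get_image("scene")["image"]
k=7
a=cv2.resize(s[165:225,250:305],None,fx=k,fy=k,interpolation=cv2.INTER_CUBIC)
b=cv2.resize(c[175:235,205:260],None,fx=k,fy=k,interpolation=cv2.INTER_CUBIC)
for sg in(-1,1):
  for z in(.07,.08,.09):
   for im,n,off in((a,"side",[250,165]),(b,"scene",[205,175])):
    q=proj(D[n],np.array([[*(p[:2]+sg*.017*e+.011*f),z]]))[0]
    cv2.circle(im,tuple(int(v) for v in (q-off+.5)*k),3,(255,0,int((z-.07)*8000)),-1)
g=lambda x:(255*(x/255.)**.6).astype('uint8')
cv2.imwrite("pics/w4.png",g(np.hstack([a,b])[:,:,::-1]))
E
```

```text
14.5667 [ 0.57993539 -0.07102115  0.05376894] [0.18323048 0.30882375 0.10674514]
```

View pics/w4.png

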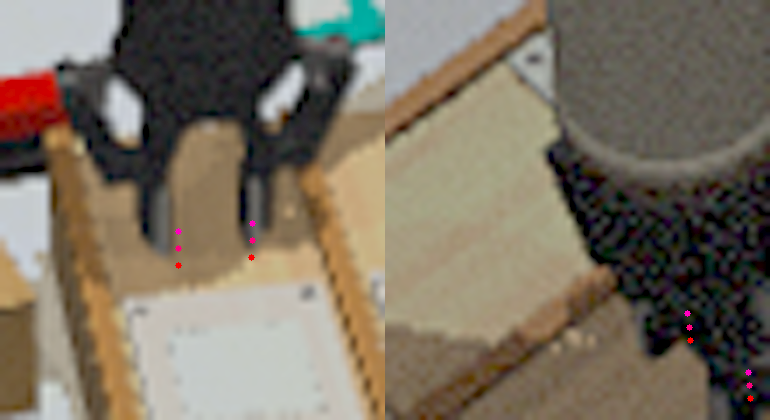

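The side view puts the fingertips at z≈0.078, so there are 8 mm left to the deck. I have used all 10 pictures, so from here I'll go by force and numbers.

Emit:
jog_arm --moves '[{"slide":[0,0,-0.005],"angular":[0,0,0]},{"slide":[0,0,-0.01],"angular":[0,0,0]},{"slide":[0,0,-0.015],"angular":[0,0,0]},{"slide":[0,0,-0.02],"angular":[0,0,0]},{"slide":[0,0,-0.025],"angular":[0,0,0]},{"slide":[0,0,-0.03],"angular":[0,0,0]},{"slide":[0,0,-0.035],"angular":[0,0,0]},{"slide":[0,0,-0.04],"angular":[0,0,0]},{"slide":[0,0,-0.04],"angular":[0,0,0]},{"slide":[0,0,-0.04],"angular":[0,0,0]}]'

```text
clock: 15.5
tcp_pos: [0.58, -0.0711, 0.0503]
eef_rot: [3.142, 0.0, 1.405]
contact_force: [-3.0, 0.3, 5.5]
finger_gap: 0.0338
grip_force: 2.7
```

Emit:
jog_arm --moves '[{"slide":[0,0,-0.003],"angular":[0,0,0]},{"slide":[0,0,-0.006],"angular":[0,0,0]},{"slide":[0,0,-0.009],"angular":[0,0,0]},{"slide":[0,0,-0.012],"angular":[0,0,0]},{"slide":[0,0,-0.015],"angular":[0,0,0]},{"slide":[0,0,-0.018],"angular":[0,0,0]},{"slide":[0,0,-0.02],"angular":[0,0,0]},{"slide":[0,0,-0.02],"angular":[0,0,0]},{"slide":[0,0,-0.02],"angular":[0,0,0]},{"slide":[0,0,-0.02],"angular":[0,0,0]}]'

```text
clock: 16.33
tcp_pos: [0.58, -0.0711, 0.0502]
eef_rot: [3.141, 0.002, 1.405]
contact_force: [-7.5, -0.4, 21.7]
finger_gap: 0.0341
grip_force: 10.6
```

Emit:
jog_arm --moves '[{"slide":[0,0,0.02],"angular":[0,0,0]},{"slide":[0,0,0.04],"angular":[0,0,0]},{"slide":[0.005,0.03,0.04],"angular":[0,0,0]},{"slide":[0.015,0.08,0.04],"angular":[0,0,0]},{"slide":[0.022,0.13,0.04],"angular":[0,0,0]},{"slide":[0.03,0.18,0.04],"angular":[0,0,0]},{"slide":[0.038,0.23,0.04],"angular":[0,0,0]},{"slide":[0.045,0.27,0.04],"angular":[0,0,0]},{"slide":[0.052,0.31,0.04],"angular":[0,0,0]},{"slide":[0.058,0.35,0.04],"angular":[0,0,0]}]'

```text
clock: 17.17
tcp_pos: [0.5857, -0.0361, 0.0516]
eef_rot: [-3.141, 0.001, 1.405]
contact_force: [-0.0, -2.3, -0.3]
finger_gap: 0.034
grip_force: 0.6
```

```bash
cat > meas.py <<'E'
from fit import *
from rig import cams,readout
import cv2
from wr import l,c,s,loc
def unproj(d,uv,z):
    T=d["cam_to_world"];r=T[:3,:3]@[(uv[0]-d["cx"])/d["fx"],-(uv[1]-d["cy"])/d["fy"],-1];return T[:3,3]+r*(z-T[2,3])/r[2]
def go(d,tag):
    m=cv2.inRange(cv2.cvtColor(d["image"],cv2.COLOR_RGB2HSV),(24,120,60),(36,255,255))
    n,lab,st,ce=cv2.connectedComponentsWithStats(m);i=1+np.argmax(st[1:,4])
    b=cv2.boxPoints(cv2.minAreaRect(np.argwhere(lab==i)[:,::-1].astype(np.float32)))
    print(tag,"area",st[i,4],"centre",loc(unproj(d,ce[i],.076)).round(1))
    P=np.array([loc(unproj(d,q,.076)) for q in np.argwhere(lab==i)[:,::-1]]);print("  y range",np.percentile(P[:,1],[3,97]).round(1),"x",np.percentile(P[:,0],[3,97]).round(1))
if __name__=="__main__":
    o=readout.get_obs();print(o['clock'],o['tcp_pos'],loc(o['tcp_pos']).round(1),o['contact_force'])
    for n in D: go(D[n],n+" start"); go(cams.get_image(n),n+" now")
E
python3 meas.py
```

```text
17.1667 [ 0.58568913 -0.0360632   0.05164575] [ 54.7 -35.1] [-0.01914721 -2.25309051 -0.34285095]
scene start area 408 centre [ 56.4 100.7]
  y range [ 82.3 119.4] x [12.5 99. ]
scene now area 409 centre [ 54.3 108.1]
  y range [ 89.8 126.7] x [10.2 97.6]
side start area 323 centre [58.4 99.9]
  y range [ 79.7 119.6] x [ 15.  101.4]
side now area 323 centre [ 56.7 108.6]
  y range [ 88.4 128.1] x [13.6 99.5]
```

The plate is sliding: it has moved about 8 mm with 2.3 N of drag. About 82 mm remain, so I'll push 70 of that and measure again.

Emit:
jog_arm --moves '[{"slide":[0.005,0.03,0],"angular":[0,0,0]},{"slide":[0.01,0.06,0],"angular":[0,0,0]},{"slide":[0.017,0.1,0],"angular":[0,0,0]},{"slide":[0.024,0.14,0],"angular":[0,0,0]},{"slide":[0.03,0.18,0],"angular":[0,0,0]},{"slide":[0.037,0.22,0],"angular":[0,0,0]},{"slide":[0.044,0.26,0],"angular":[0,0,0]},{"slide":[0.05,0.3,0],"angular":[0,0,0]},{"slide":[0.057,0.34,0],"angular":[0,0,0]},{"slide":[0.062,0.37,0],"angular":[0,0,0]}]'

```text
clock: 18.1
tcp_pos: [0.592, 0.0017, 0.0518]
eef_rot: [-3.142, -0.0, 1.405]
contact_force: [-0.5, 0.4, -0.3]
finger_gap: 0.0342
grip_force: 0.5
```

Emit:
jog_arm --moves '[{"slide":[0.005,0.03,0],"angular":[0,0,0]},{"slide":[0.01,0.06,0],"angular":[0,0,0]},{"slide":[0.017,0.1,0],"angular":[0,0,0]},{"slide":[0.024,0.14,0],"angular":[0,0,0]},{"slide":[0.03,0.18,0],"angular":[0,0,0]},{"slide":[0.037,0.22,0],"angular":[0,0,0]},{"slide":[0.042,0.25,0],"angular":[0,0,0]},{"slide":[0.047,0.28,0],"angular":[0,0,0]},{"slide":[0.05,0.3,0],"angular":[0,0,0]},{"slide":[0.053,0.32,0],"angular":[0,0,0]}]'

```text
clock: 18.93
tcp_pos: [0.5973, 0.0331, 0.0518]
eef_rot: [-3.142, 0.0, 1.405]
contact_force: [0.0, -0.7, 0.2]
finger_gap: 0.0341
grip_force: 0.7
```

```bash
python3 meas.py|grep -v start
```

```text
18.9333 [0.59725829 0.03313105 0.05178421] [54.6 35.1] [ 0.04900589 -0.72732604  0.21547052]
  y range [ 82.3 119.4] x [12.5 99. ]
scene now area 357 centre [ 55.6 177.4]
  y range [159.9 195.2] x [12.8 97. ]
  y range [ 79.7 119.6] x [ 15.  101.4]
side now area 371 centre [ 56.3 177.6]
  y range [157.4 197.4] x [13.2 99. ]
```

Emit:
jog_arm --moves '[{"slide":[0.003,0.02,0],"angular":[0,0,0]},{"slide":[0.007,0.04,0],"angular":[0,0,0]},{"slide":[0.01,0.06,0],"angular":[0,0,0]},{"slide":[0.013,0.08,0],"angular":[0,0,0]},{"slide":[0.017,0.1,0],"angular":[0,0,0]},{"slide":[0.019,0.115,0],"angular":[0,0,0]},{"slide":[0.021,0.125,0],"angular":[0,0,0]},{"slide":[0.022,0.13,0],"angular":[0,0,0]},{"slide":[0.022,0.13,0],"angular":[0,0,0]},{"slide":[0.022,0.13,0],"angular":[0,0,0]}]'

```text
clock: 19.87
tcp_pos: [0.5995, 0.0462, 0.0518]
eef_rot: [3.142, -0.0, 1.405]
contact_force: [-0.4, -0.8, 0.2]
finger_gap: 0.0346
grip_force: 0.4
```

```bash
python3 meas.py|grep -v start; python3 - <<'E'
# metal visible past the red end, side view: sample colours along the plate centre line
from meas import *
import colorsys
for n in D:
    d=cams.get_image(n)
    for x in (.056,):
        out=[]
        for y in range(120,230,5):
            w=[l[0]+c*x-s*y/1e3,l[1]+s*x+c*y/1e3,.076];u,v=proj(d,np.array([w]))[0].round().astype(int);out.append((y,d["image"][v,u].tolist()))
        print(n,out)
    # red trim pixels in lane 2 (beside plate) / lane 1 front face
    m=cv2.inRange(cv2.cvtColor(d["image"],cv2.COLOR_RGB2HSV),(0,170,60),(6,255,255))
    P=np.array([loc(unproj(d,q,.07)) for q in np.argwhere(m)[:,::-1]]);P=P[(abs(P[:,0]+56)<40)&(abs(P[:,1]-160)<40)];print("trim y",P[:,1].min(),P[:,1].max())
E
```

```text
19.8667 [0.59948512 0.0462026  0.05183688] [54.6 48.3] [-0.41812257 -0.83795952  0.24212386]
  y range [ 82.3 119.4] x [12.5 99. ]
scene now area 353 centre [ 55.3 190.6]
  y range [173.2 208.6] x [12.8 96.9]
  y range [ 79.7 119.6] x [ 15.  101.4]
side now area 377 centre [ 56.1 190.4]
  y range [170.2 209.9] x [12.6 98.9]
scene [(120, [127, 132, 133]), (125, [127, 131, 131]), (130, [126, 129, 129]), (135, [125, 127, 129]), (140, [126, 130, 129]), (145, [129, 130, 130]), (150, [127, 131, 123]), (155, [125, 127, 117]), (160, [131, 132, 124]), (165, [124, 126, 122]), (170, [126, 127, 107]), (175, [123, 128, 40]), (180, [125, 129, 45]), (185, [122, 128, 41]), (190, [128, 131, 49]), (195, [127, 130, 49]), (200, [128, 132, 49]), (205, [125, 128, 38]), (210, [119, 123, 70]), (215, [128, 133, 138]), (220, [126, 128, 132]), (225, [125, 129, 136])]Traceback (most recent call last):
  File "<stdin>", line 13, in <module>
    return umr_minimum(a, axis, None, out, keepdims, initial, where)
ValueError: zero-size array to reduction operation minimum which has no identity
```

The band now spans y≈170.5 to 210.5, against the ledge end at 160, which leaves about 10 mm of metal past the end. I'll back off along the lane and then lift clear.

Emit:
jog_arm --moves '[{"slide":[-0.007,-0.04,0],"angular":[0,0,0]},{"slide":[-0.017,-0.1,0],"angular":[0,0,0]},{"slide":[-0.027,-0.16,0],"angular":[0,0,0]},{"slide":[-0.035,-0.21,0],"angular":[0,0,0]},{"slide":[-0.042,-0.25,0],"angular":[0,0,0]},{"slide":[-0.042,-0.25,0.1],"angular":[0,0,0]},{"slide":[-0.042,-0.25,0.25],"angular":[0,0,0]},{"slide":[-0.042,-0.25,0.4],"angular":[0,0,0]},{"slide":[-0.042,-0.25,0.6],"angular":[0,0,0]},{"slide":[-0.042,-0.25,0.8],"angular":[0,0,0]}]'

```text
clock: 20.85
tcp_pos: [0.5956, 0.0218, 0.1344]
eef_rot: [3.14, -0.001, 1.406]
contact_force: [-0.4, 0.1, 0.3]
finger_gap: 0.0341
grip_force: 0.0
```

```bash
python3 meas.py; python3 - <<'E'
from meas import *
d=D["side"];m=cv2.inRange(cv2.cvtColor(d["image"],cv2.COLOR_RGB2HSV),(0,170,60),(6,255,255))|cv2.inRange(cv2.cvtColor(d["image"],cv2.COLOR_RGB2HSV),(174,170,60),(180,255,255))
P=np.array([loc(unproj(d,q,.07)) for q in np.argwhere(m)[:,::-1]]);P=P[(abs(P[:,0]+56)<40)&(abs(P[:,1]-160)<40)];print("trim y (side, start)",np.percentile(P[:,1],[2,25,50,75,98]).round(1) if len(P) else None)
E
```

```text
20.85 [0.59564061 0.02183426 0.13438395] [54.9 23.7] [-0.40439175  0.11119728  0.26779557]
scene start area 408 centre [ 56.4 100.7]
  y range [ 82.3 119.4] x [12.5 99. ]
scene now area 352 centre [ 55.4 190.7]
  y range [173.2 208.6] x [13.  96.9]
side start area 323 centre [58.4 99.9]
  y range [ 79.7 119.6] x [ 15.  101.4]
side now area 376 centre [ 56.  190.4]
  y range [170.4 209.9] x [12.6 98.9]
trim y (side, start) [150.7 155.  165.4 170.  174.2]
```

```bash
python3 -c "
from rig import job;print(job.close_job())"
```

```text
the job is handed in; nothing more can be done
None
```

The yellow-banded plate now lies in its lane with the whole band past the red-trimmed end and about 10 mm of metal behind it, measured from two cameras; the arm touched nothing else that I know of, is clear of the plate, and the job was handed in at about 21 s.

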